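# Take the sliding lid off the pencil box

### The arm

A 6-joint arm with a two-finger parallel gripper is mounted at the origin on a cart in front of the work surface, level with it; the furniture and walls round the work are solid. World frame = base frame: x ahead of the robot, y to its left, z up, the work surface at z = 0. Lengths are in mm, angles in degrees, forces in N, time in s.
With the tool pointing down it reaches from about 300 to 850 mm from the base axis. Payload 4.2 kg.
Tool frame: the origin (TCP) lies between the finger pads; the fingertips stand 22 mm ahead of it and the grasp point (between the pads) lies 3 mm ahead of it (env.finger_overhang is the distance from the TCP to the fingertips, in mm); z points along the fingers, y is the line along which they close (so a half turn about z gives the same grasp; the last joint's range is limited). The gripper opens to 91 mm and grips with 3 to 60 N. Pads are 32 mm wide; open, the fingers measure 118 mm over their backs; the gripper's body (76 mm by 178 mm) begins 60 mm behind the grasp point.
Start: joints at [-67.036, 18.312, 89.639, -0, 72.044, -1.146], TCP at [234.886, -524.852, 235.976] pointing down, gripper open.
Joint ranges: [-177.97, 177.97], [-48.28, 115.42], [12.27, 149.76], [-77.06, 257.06], [2.81, 150.46], [-146.56, 146.56]. Speed limits (degrees/s): [147.25, 147.25, 180, 180, 180, 180].

### API

Orientations are given as [roll, pitch, yaw] about the fixed x, y, z axes, in that order (R = Rz(yaw) Ry(pitch) Rx(roll)).
In Python, from workcell import state, cams, ticket, look_for, outline_of, env gives the robot as it stands.
- The arm moves only by the tool servo_tool, never from a script. Its argument "steps" is a list of rows, each a list of 3 entries, a list of its own where there are three numbers: the closure in counts, from 0 (fully open) to 255 (shut), then the shift along the tool's x, y, z in mm, then the turn, a rotation vector about the tool's x, y, z in rad. A call has exactly 10 rows; each row shifts and turns the commanded pose from where the row before left it, along the tool's axes as they then stand; what a row does not reach is not made up. A row lasts 1/10 s, in which the tool goes at most 50 mm and 8.59 degrees, less where a joint would pass 70% of its speed; a pose out of reach is approached as far as the arm can. A call with a gripper value outside its range is refused whole. The fingers move at their own pace and stop on an object; "squeeze" is the grip in N (left out, the last holds). Time passes only in rows, so rows that do not move let the fingers close, or fill a call up. It gives the time, the measured TCP pose, the force, the opening and the grip force at its end, in the units of the state.
- state(): the state, without advancing time (a new reading comes with each control period).
- cams.grab_frame(name): name is "side" or "top" or "wrist"; returns a dict with "color" (420x560x3 uint8, red, green, blue), "z_map" (420x560 float32, mm along the optical axis (not along the pixel's ray), 0 where there is no reading), "fovy" (degrees; the focal length in pixels is half the picture's height over the tangent of half this angle, whatever the lens; pixels are square), "cx", "cy" (the principal point, pixels), "eye" and "rotation" of the camera in the world; the wrist camera has in their place "tool_from_camera" (4x4, takes a point from camera to tool coordinates, whose origin is the TCP and whose axes are the flange's). Camera axes: x right, y up, looking along -z (the intrinsics and any distortion apply to the point x, -y, -z); pixel columns grow to the right and rows downward; lengths in mm; the calibration is good to about 2 mm. A picture is of the moment at which its call begins: read the wrist's pose just before it.
- ticket.job_done(): hands the job in; it is judged then, once.
Trained networks look in a picture, given as the dict that the camera call returned (one of the last four; its "shot" number tells which), for a name from the list of things; names that differ only in an ending like _2 or _b are one class to them, and where a whole thing is asked for, a point or a joint stands for the part that bears it (a point fixed in the world has none). Each returns a list of dicts, best first, with "confidence" (0 to 1); they miss things now and then, are a little off and sometimes report something else, mostly with a low value. They report only what shows in the picture. A call takes as long as a camera call.
- look_for(picture, thing): "at" ([column, row] in pixels, amid what is visible of it).
- outline_of(picture, thing): "pixels" (420x560 bool, what is visible of it) and "at" ([column, row] in pixels, amid what is visible of it).
The state is a dict: "time_s": time; "qpos": joint angles; "qvel": joint speeds; "effort": joint torques, N m; "ee_pos": TCP position; "ee_rot": TCP orientation; "force": force on the tool from outside, world axes, zero at the start; "torque": the same for the moment, N m; "gripper_width": finger opening in mm; "gripper_force": force on a finger pad.
Only numpy, scipy, OpenCV 4.12 (cv2) and the standard library are available. Lean on these libraries where they do the work, as an engineer would, in place of code of your own. Each camera call takes 0.05 s, during which the arm holds its last target. There are 200 camera calls.

### The job

Two wooden boxes with sliding lids stand on the desk. Open the longer one, the pencil box: raise the grip end of its lid over the stop lip, slide the lid out past that end until its tail is clear of the grooves, and lay it flat, grip block up, in the middle of the bare wooden board. Leave the lid of the shorter box where it is.

Things in the scene. Friction and masses are not known exactly. Their poses are not given: they have to be found in the camera images.
- pencil_box: Longer of two light wooden boxes, 184 x 84 mm, fixed. Origin: centre of underside; +x to the 50 mm high rear wall, -x to the lip end (faces roughly toward the robot). Lid ledges at z = 34 mm. Stop lip at the -x end: 6 mm thick, top z = 40. Sides 39 mm high; along the rear 54 mm rails (z = 44 to 50 mm) overhang both sides: 10 mm high grooves that hold the lid's last 45 mm.
- pencil_box_lid: Its loose lid: panel 166 x 67 x 5 mm, 80 g. Origin: centre of underside, +x to its tail; shut, it is at (0, 0, 34 mm) in the box's frame. Grip block on top near the lip end: 16 (x) x 26 (y) mm, centre x = -61, z = 5 to 27 mm. Raised 8 to 13 mm at the block (tail in the grooves), the lid tilts over the lip; 50 mm of slide toward -x frees the tail. Side play 2.5 mm.
- board: Bare wooden board lying on the desk, fixed, 165 x 186 mm, 10 mm thick, rounded corners. Origin: centre of its underside, z up; its top is 10 mm above the desk.
- small_box_lid: Loose lid of the shorter box (124 x 72 mm), of the same make: a 106 x 55 x 5 mm panel with the same grip block. Origin: centre of the panel's underside. To be left alone.

How it is judged:
By the outcome, as a careful person would: the job done as asked, in the order asked, and still so for the second after the job is handed in, with the robot touching nothing.
It also fails if it takes over 42 s, if anything falls off the work surface, if the arm or the gripper's body presses on something with over 40 N, if the wrist force passes 120 N, or if a joint passes its speed limit or range.

## Working session

There is one attempt and no reset: what is moved stays moved. The work goes in short steps, Python scripts to look and compute and a tool call to move; the robot and the scene stay as the last step left them, time stands still between calls to the robot, and variables do not carry over. Pictures are saved under pics/ and viewed, at most 10 in all, crops included, and the job is handed in when it is done.

Besides the shell and the picture viewer there is one more tool, called after ">>>" as name(argument=value, ...) on one line, values as JSON. servo_tool: Moves the arm, as the interface text tells. Its arguments: {"type":"object","properties":{"steps":{"type":"array","items":{"type":"array"}},"squeeze":{"type":"number"}},"required":["steps"]}

```bash
mkdir -p pics
cat > h.py <<'E'
import numpy as np, cv2
from scipy.spatial.transform import Rotation as R
from workcell import state, cams, ticket, look_for, outline_of, env
def cloud(p, s=None):
    h,w=p["z_map"].shape; f=h/2/np.tan(np.radians(p["fovy"])/2)
    v,u=np.mgrid[:h,:w]; z=p["z_map"]
    P=np.stack([(u-p["cx"])/f*z,-(v-p["cy"])/f*z,-z],-1)
    if "eye" in p: Q=P@np.array(p["rotation"]).T+np.array(p["eye"])
    else:
        T=np.array(p["tool_from_camera"]); Q=P@T[:3,:3].T+T[:3,3]
        Q=Q@R.from_euler('xyz',s["ee_rot"],degrees=True).as_matrix().T+np.array(s["ee_pos"])
    Q[z<=0]=np.nan
    return Q
def save(n,c): cv2.imwrite("pics/"+n,c[:,:,::-1])
E
python3 - <<'E'
from h import *
p=cams.grab_frame("top"); save("top.png",p["color"]); print({k:v for k,v in p.items() if k not in("color","z_map")})
C=cloud(p); s=state(); print(s)
for n in ["pencil_box","pencil_box_lid","board","small_box_lid"]:
    for o in outline_of(p,n)[:2]:
        m=o["pixels"]; Q=C[m]; Q=Q[~np.isnan(Q[:,0])]
        print(n,round(o["confidence"],2),o["at"],m.sum(),np.median(Q,0).round(1),np.percentile(Q[:,2],[2,50,98]).round(1), cv2.minAreaRect(Q[:,:2].astype(np.float32)))
E
```

```text
{'fovy': 53.438883152148136, 'cx': 274.4788457899841, 'cy': 205.99420798196678, 'eye': array([ 471.58484408, -213.99347762,  898.44078909]), 'rotation': array([  6.56844338,  -1.22092643, -90.2958319 ]), 'shot': 1}Traceback (most recent call last):
  File "<stdin>", line 3, in <module>
  File "h.py", line 8, in cloud
    if "eye" in p: Q=P@np.array(p["rotation"]).T+np.array(p["eye"])
                     ~~~~~~~~~~~~~~~~~~~~~~~~~~~^~~~~~~~~~~~~~~~~~~
ValueError: operands could not be broadcast together with shapes (420,560) (3,)
```

View pics/top.png

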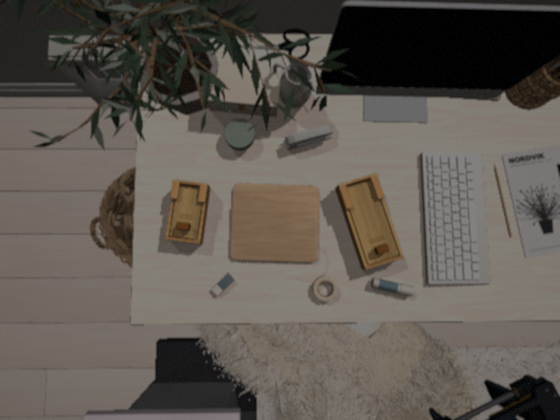

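The top view shows the pencil box at (370,222) with its block at (380,249), the board at (275,222) and the small box at (187,212). There is a ring or cup at (323,289) and a pen at (393,287). The camera rotation is given as Euler angles, so I'll fix that in the helper.

```bash
sed -i 's/np.array(p\["rotation"\]).T/R.from_euler("xyz",p["rotation"],degrees=True).as_matrix().T/' h.py
python3 - <<'E'
from h import *
p=cams.grab_frame("top"); C=cloud(p); s=state(); print(s)
for n in ["pencil_box","pencil_box_lid","board","small_box_lid"]:
    for o in outline_of(p,n)[:2]:
        m=o["pixels"]; Q=C[m]; Q=Q[~np.isnan(Q[:,0])]
        print(n,round(o["confidence"],2),o["at"],m.sum(),np.median(Q,0).round(1),np.percentile(Q[:,2],[2,50,98]).round(1), cv2.minAreaRect(Q[:,:2].astype(np.float32)))
# block pixels and tall things nearby
L=outline_of(p,"pencil_box_lid")[0]["pixels"]; Q=C[L]; b=Q[Q[:,2]>52]; print("block",len(b),b.mean(0),cv2.minAreaRect(b[:,:2].astype(np.float32)))
for c,r in [(323,289),(393,287),(323,278),(480,220)]: print(C[r,c].round())
E
```

```text
{'time_s': 0.1, 'qpos': array([-6.70360404e+01,  1.83481840e+01,  8.96978892e+01, -2.34033355e-04,
        7.20442075e+01, -1.14462204e+00]), 'qvel': array([ 0.01528989, -0.03411992, -0.1349903 ,  0.05585566,  0.06114427,
        0.02408833]), 'effort': array([ 1.17575155e-04, -4.13331914e+01, -2.32509327e+01,  7.28658331e-02,
        4.21823259e-02, -4.88264209e-05]), 'ee_pos': array([ 234.72176315, -524.46577451,  235.21260984]), 'ee_rot': array([-1.79909733e+02, -1.58097664e-03,  2.41086528e+01]), 'force': array([ 0.47072146, -0.10154459,  0.08942004]), 'torque': array([ 0.02962798, -0.02127893, -0.01850636]), 'gripper_force': 0.0, 'gripper_width': 91.24144487839855}
pencil_box 0.6 [353.7, 221.3] 1731 [ 549.1 -413.8   38.7] [-0.3 38.7 52.3] ((543.6732177734375, -438.1474609375), (195.64060974121094, 101.97127532958984), 16.653303146362305)
pencil_box_lid 0.68 [372.7, 223.7] 2433 [ 535.4 -431.5   39.2] [35.9 39.2 60.7] ((541.9844970703125, -431.6663818359375), (169.88844299316406, 69.21430969238281), 17.141071319580078)
board 0.88 [279.6, 224.9] 6692 [ 539.5 -234.1    9.5] [ 6.1  9.5 12.7] ((541.531982421875, -233.6810302734375), (187.57920837402344, 170.08567810058594), 88.01475524902344)
small_box_lid 0.88 [184.9, 212.9] 1286 [556.4 -51.2  39. ] [35.9 39.  61.4] ((560.5611572265625, -51.2335205078125), (56.53512954711914, 106.26251220703125), 81.83380889892578)
block 107 [ 481.96249037 -447.65875248   60.27671438] ((482.12176513671875, -448.83489990234375), (15.628863334655762, 25.741830825805664), 17.276094436645508)
[ 397. -336.   -3.]
[ 402. -478.   24.]
[ 421. -334.   15.]
[ 542. -679.    6.]
```

>>> servo_tool(steps=[[0, [42.7, 5.3, 10], [0, 0, 0]], [0, [42.7, 5.3, 10], [0, 0, 0]], [0, [42.7, 5.3, 10], [0, 0, 0]], [0, [42.7, 5.3, 10], [0, 0, 0]], [0, [42.7, 5.3, 10], [0, 0, 0]], [0, [42.7, 5.3, 10], [0, 0, 0]], [0, [0, 0, 0], [0, 0, -0.145]], [0, [0, 0, 0], [0, 0, -0.145]], [0, [0, 0, 0], [0, 0, -0.145]], [0, [0, 0, 0], [0, 0, -0.145]]], squeeze=30)

```text
time_s: 1.35
ee_pos: [481.9, -449.1, 175.7]
ee_rot: [-180.0, -0.0, 57.7]
force: [0.1, 0.1, -0.7]
gripper_width: 91.3
gripper_force: 0.0
```

>>> servo_tool(steps=[[60, [0, 0, 0], [0, 0, -0.145]], [60, [0, 0, 0], [0, 0, -0.145]], [60, [0, 0, 0], [0, 0, -0.145]], [60, [0, 0, 0], [0, 0, -0.145]], [60, [0, 0, 0], [0, 0, -0.145]], [60, [0, 0, 0], [0, 0, -0.145]], [60, [0, 0, 0], [0, 0, 0]], [60, [0, 0, 0], [0, 0, 0]], [60, [0, 0, 0], [0, 0, 0]], [60, [0, 0, 0], [0, 0, 0]]])

```text
time_s: 2.35
ee_pos: [481.7, -449.2, 175.9]
ee_rot: [-180.0, 0.0, 107.1]
force: [1.1, -0.0, 0.5]
gripper_width: 70.1
gripper_force: 0.0
```

Run:
```python
from h import *
s=state(); p=cams.grab_frame("wrist"); save("w1.png",p["color"]); C=cloud(p,s)
print(s["ee_pos"],s["ee_rot"],s["gripper_width"],s["qpos"],p["fovy"],p["tool_from_camera"])
for o in outline_of(p,"pencil_box_lid")[:2]:
    Q=C[o["pixels"]]; Q=Q[~np.isnan(Q[:,0])]
    print(o["confidence"],o["at"],np.percentile(Q[:,2],[2,25,50,98]),cv2.minAreaRect(Q[:,:2].astype(np.float32)))
    b=Q[(Q[:,2]>55)&(Q[:,2]<70)]; print("block",len(b),np.median(b,0),cv2.minAreaRect(b[:,:2].astype(np.float32)))
```

```text
[ 481.7429869  -449.18568272  175.93862614] [-1.79998956e+02  7.33781815e-04  1.07120936e+02] 70.12864152704995 [-4.39968156e+01  2.80513159e+01  8.29506507e+01 -1.35864231e-03
  6.89978951e+01 -6.11172649e+01] 68.82711663201718 [[ 1.92499959e-05  9.56234989e-01  2.92599806e-01  8.42042956e+01]
 [ 9.99999894e-01  1.16044911e-04 -4.45031730e-04  2.35824995e-01]
 [-4.59509629e-04  2.92599783e-01 -9.56234885e-01 -1.48906379e+02]
 [ 0.00000000e+00  0.00000000e+00  0.00000000e+00  1.00000000e+00]]
0.67 [340.9, 207.1] [37.62138376 38.60824191 39.09593533 60.83720374] ((540.027099609375, -429.8028259277344), (170.4713592529297, 67.31602478027344), 17.0694637298584)
block 472 [ 480.2769594  -446.60301006   60.69773524] ((480.3062438964844, -447.66033935546875), (15.388368606567383, 25.244150161743164), 17.455753326416016)
```

View pics/w1.png

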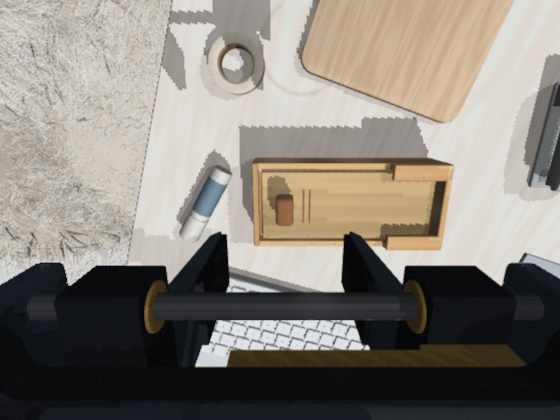

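The wrist view has the lid block at (285,210) between the fingers, with the lip end to the left and the rails to the right. The measurement agrees with the top camera to about 1–2 mm. I'll descend and grip next.

>>> servo_tool(steps=[[145, [1.2, -0.6, 20], [0, 0, 0]], [145, [0, 0, 25], [0, 0, 0]], [145, [0, 0, 25], [0, 0, 0]], [145, [0, 0, 20], [0, 0, 0]], [145, [0, 0, 12], [0, 0, 0]], [145, [0, 0, 8.5], [0, 0, 0]], [145, [0, 0, 0], [0, 0, 0]], [255, [0, 0, 0], [0, 0, 0]], [255, [0, 0, 0], [0, 0, 0]], [255, [0, 0, 0], [0, 0, 0]]], squeeze=30)

```text
time_s: 3.45
ee_pos: [481.2, -448.7, 66.5]
ee_rot: [180.0, 0.1, 107.2]
force: [0.5, 0.1, -0.4]
gripper_width: 17.8
gripper_force: 0.0
```

>>> servo_tool(steps=[[255, [0, 0, 0], [0, 0, 0]], [255, [0, 0, 0], [0, 0, 0]], [255, [0, 0, 0], [0, 0, 0]], [255, [0, 0, 0], [0, 0, 0]], [255, [0, 0, 0], [0, 0, 0]], [255, [0, 0, 0], [0, 0, 0]], [255, [0, 0, 0], [0, 0, 0]], [255, [0, 0, 0], [0, 0, 0]], [255, [0, 0, 0], [0, 0, 0]], [255, [0, 0, 0], [0, 0, 0]]])

```text
time_s: 4.45
ee_pos: [481.1, -448.6, 66.4]
ee_rot: [180.0, 0.1, 107.2]
force: [-0.6, 0.2, 5.6]
gripper_width: 15.8
gripper_force: 30.0
```

>>> servo_tool(steps=[[255, [0, 0.2, -1.3], [0.009, 0, 0]], [255, [0, 0.2, -1.3], [0.009, 0, 0]], [255, [0, 0.2, -1.3], [0.009, 0, 0]], [255, [0, 0.2, -1.3], [0.009, 0, 0]], [255, [0, 0.2, -1.3], [0.009, 0, 0]], [255, [0, 0.2, -1.3], [0.009, 0, 0]], [255, [0, 0.2, -1.3], [0.008, 0, 0]], [255, [0, 0.2, -1.3], [0.008, 0, 0]], [255, [0, 0, 0], [0, 0, 0]], [255, [0, 0, 0], [0, 0, 0]]])

```text
time_s: 5.45
ee_pos: [482.6, -447.5, 75.7]
ee_rot: [-176.0, -0.0, 107.2]
force: [1.2, -0.3, 0.9]
gripper_width: 16.0
gripper_force: 30.0
```

Run:
```python
from h import *
s=state(); p=cams.grab_frame("wrist"); save("w2.png",p["color"]); C=cloud(p,s)
print(s["ee_pos"],s["ee_rot"],s["force"],s["torque"],s["gripper_width"])
```

```text
[ 482.5863454  -447.5270896    75.67386238] [-1.75980767e+02 -1.72331355e-02  1.07194070e+02] [ 1.19061589 -0.31115125  0.94996909] [ 0.03995168 -0.5111824  -0.04068177] 16.040861978335823
```

View pics/w2.png

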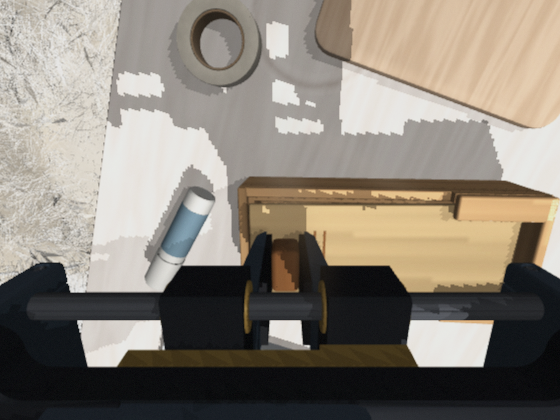

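The wrist view shows the block held at (285,262), the lid's lip end raised, and the box undisturbed at low force. I'll raise it 1 mm more, then slide.

>>> servo_tool(steps=[[255, [0, 0, -1], [0, 0, 0]], [255, [0, -2, 0.14], [0, 0, 0]], [255, [0, -4, 0.28], [0, 0, 0]], [255, [0, -4, 0.28], [0, 0, 0]], [255, [0, -4, 0.28], [0, 0, 0]], [255, [0, -4, 0.28], [0, 0, 0]], [255, [0, -4, 0.28], [0, 0, 0]], [255, [0, -4, 0.28], [0, 0, 0]], [255, [0, -4, 0.28], [0, 0, 0]], [255, [0, 0, 0], [0, 0, 0]]])

```text
time_s: 6.5
ee_pos: [453.4, -456.7, 76.9]
ee_rot: [-176.0, -0.0, 107.2]
force: [-0.0, 0.1, -0.0]
gripper_width: 15.6
gripper_force: 30.0
```

>>> servo_tool(steps=[[255, [0, -4, 0.28], [0, 0, 0]], [255, [0, -4, 0.28], [0, 0, 0]], [255, [0, -4, 0.28], [0, 0, 0]], [255, [0, -4, 0.28], [0, 0, 0]], [255, [0, -4, 0.28], [0, 0, 0]], [255, [0, -4, 0.28], [0, 0, 0]], [255, [0, -4, 0.28], [0, 0, 0]], [255, [0, -4, 0.28], [0, 0, 0]], [255, [0, -2, 0.14], [0, 0, 0]], [255, [0, 0, 0], [0, 0, 0]]])

```text
time_s: 7.5
ee_pos: [421.1, -466.7, 76.8]
ee_rot: [-176.0, 0.0, 107.2]
force: [-0.2, 1.0, -0.9]
gripper_width: 15.6
gripper_force: 30.0
```

Run:
```python
from h import *
s=state(); p=cams.grab_frame("top"); save("t2.png",cv2.resize(p["color"][150:320,200:440],None,fx=3,fy=3)); C=cloud(p)
print(s["ee_pos"],s["ee_rot"],s["force"],s["gripper_width"])
p=cams.grab_frame("side"); save("s2.png",p["color"])
```

```text
[ 421.12837412 -466.73416189   76.84472877] [-1.75989978e+02  2.09903185e-03  1.07167990e+02] [-0.19178223  0.97423853 -0.92032495] 15.644540332761785
```

View pics/t2.png

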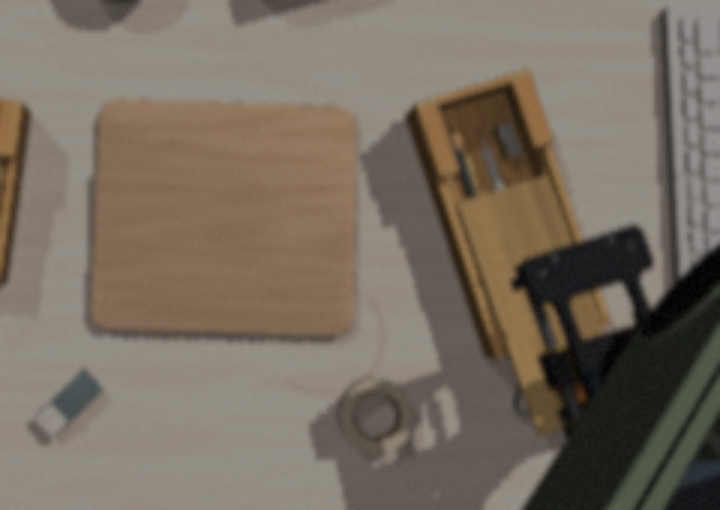

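View pics/s2.png

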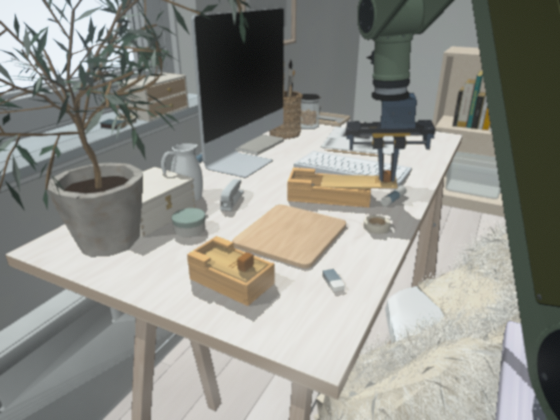

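The tail has cleared the rails: in the top crop it is near (500,190), in front of the rail ends. The mug at (375,415) stays lower than the lid. Next I'll lift, level and carry.

>>> servo_tool(steps=[[255, [0, -0.7, -8], [0, 0, 0]], [255, [0, -1.1, -15], [0, 0, 0]], [255, [0, -1.1, -15], [0, 0, 0]], [255, [0, -1.1, -15], [0, 0, 0]], [255, [0, -1.1, -15], [0, 0, 0]], [255, [0, 0, -7], [-0.014, 0, 0]], [255, [0, 0, 0], [-0.014, 0, 0]], [255, [0, 0, 0], [-0.014, 0, 0]], [255, [0, 0, 0], [-0.014, 0, 0]], [255, [0, 0, 0], [-0.014, 0, 0]]])

```text
time_s: 8.6
ee_pos: [421.2, -466.3, 151.2]
ee_rot: [180.0, -0.1, 107.2]
force: [0.0, -0.0, -0.3]
gripper_width: 16.0
gripper_force: 30.0
```

>>> servo_tool(steps=[[255, [8.1, 10.2, 0], [0, 0, 0]], [255, [16.1, 20.5, 0], [0, 0, 0]], [255, [16.1, 20.5, 0], [0, 0, 0]], [255, [16.1, 20.5, 0], [0, 0, 0]], [255, [16.1, 20.5, 0], [0, 0, 0]], [255, [16.1, 20.5, 0], [0, 0, 0]], [255, [16.1, 20.5, 0], [0, 0, 0]], [255, [16.1, 20.5, 0], [0, 0, 0]], [255, [8.1, 10.2, 0], [0, 0, 0]], [255, [0, 0, 0], [0, 0, 0]]])

```text
time_s: 9.6
ee_pos: [540.9, -293.3, 151.8]
ee_rot: [-180.0, -0.0, 107.3]
force: [0.1, -0.2, -0.7]
gripper_width: 15.4
gripper_force: 30.0
```

>>> servo_tool(steps=[[255, [0, 0, 0], [0, 0, -0.0685]], [255, [0, 0, 0], [0, 0, -0.13]], [255, [0, 0, 0], [0, 0, -0.13]], [255, [0, 0, 0], [0, 0, -0.13]], [255, [0, 0, 0], [0, 0, -0.13]], [255, [0, 0, 0], [0, 0, -0.13]], [255, [0, 0, 0], [0, 0, -0.13]], [255, [0, 0, 0], [0, 0, -0.13]], [255, [0, 0, 0], [0, 0, -0.13]], [255, [0, 0, 0], [0, 0, -0.13]]])

```text
time_s: 10.6
ee_pos: [539.3, -296.1, 151.9]
ee_rot: [-180.0, -0.0, 178.4]
force: [0.0, 0.4, -0.6]
gripper_width: 15.5
gripper_force: 30.0
```

>>> servo_tool(steps=[[255, [0, 0, 0], [0, 0, 0]], [255, [0, 0, 10], [0, 0, 0]], [255, [0, 0, 10], [0, 0, 0]], [255, [0, 0, 10], [0, 0, 0]], [255, [0, 0, 10], [0, 0, 0]], [255, [0, 0, 0], [0, 0, 0]], [255, [0, 0, 0], [0, 0, 0]], [255, [0, 0, 0], [0, 0, 0]], [255, [0, 0, 0], [0, 0, 0]], [255, [0, 0, 0], [0, 0, 0]]])

```text
time_s: 11.6
ee_pos: [540.3, -295.1, 112.4]
ee_rot: [-180.0, 0.0, 178.1]
force: [0.7, 0.4, -1.3]
gripper_width: 15.9
gripper_force: 30.0
```

Run:
```python
from h import *
s=state(); p=cams.grab_frame("wrist"); save("w3.png",p["color"]); C=cloud(p,s)
print(s["ee_pos"],s["ee_rot"],s["force"],s["torque"],s["gripper_width"],s["qpos"])
for n in ["pencil_box_lid","board"]:
  for o in outline_of(p,n)[:1]:
    Q=C[o["pixels"]]; Q=Q[~np.isnan(Q[:,0])]; z=np.median(Q[:,2]); 
    Q=Q[abs(Q[:,2]-z)<12]; pl=np.linalg.lstsq(np.c_[Q[:,:2],np.ones(len(Q))],Q[:,2],rcond=None)[0]
    print(n,o["confidence"],z,"slope",pl[:2],cv2.minAreaRect(Q[:,:2].astype(np.float32)),Q.min(0),Q.max(0))
```

```text
[ 540.28778555 -295.09885192  112.44442345] [-1.79970998e+02  4.71425476e-02  1.78149663e+02] [ 0.65562796  0.36963014 -1.26785923] [ 0.07944271 -0.10922094 -0.00587307] 15.94678510785097 [-2.97113694e+01  2.74519718e+01  9.40458827e+01 -4.23493113e-03
  5.84469144e+01 -1.17858806e+02]
pencil_box_lid 0.69 85.08040550153291 slope [ 0.00490165 -0.00513544] ((539.1362915039062, -233.20245361328125), (166.1756134033203, 60.64845657348633), 87.9863510131836) [ 506.61719103 -315.91372724   80.93797651] [ 571.98068936 -149.37283565   97.04028461]
board 0.98 9.52089501692604 slope [ 0.0012324  -0.00020906] ((494.0743408203125, -231.821533203125), (88.66585540771484, 197.5257110595703), 3.946012258529663) [ 455.04545765 -327.90221594   -1.28654879] [ 545.05729116 -132.8814149    12.36451747]
```

View pics/w3.png

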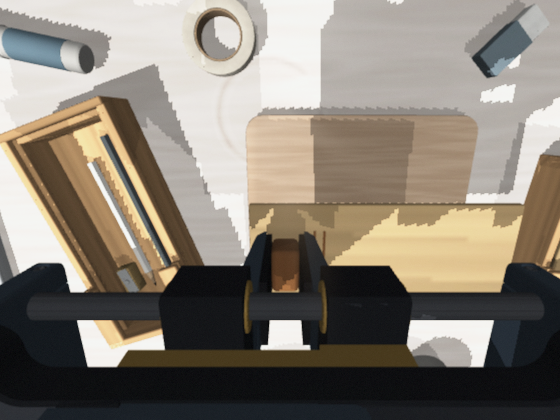

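The lid hangs level above the board: block at (285,265), tail to the right. It is centred within about 2 mm, so I'll lower it about 70 mm.

>>> servo_tool(steps=[[255, [0, 0, 8], [0, 0, 0]], [255, [0, 0, 12], [0, 0, 0]], [255, [0, 0, 12], [0, 0, 0]], [255, [0, 0, 12], [0, 0, 0]], [255, [0, 0, 10], [0, 0, 0]], [255, [0, 0, 7], [0, 0, 0]], [255, [0, 0, 4], [0, 0, 0]], [255, [0, 0, 2.5], [0, 0, 0]], [255, [0, 0, 1], [0, 0, 0]], [255, [0, 0, 0], [0, 0, 0]]])

```text
time_s: 12.75
ee_pos: [540.2, -295.1, 43.7]
ee_rot: [-180.0, 0.0, 178.1]
force: [0.0, 0.3, -0.2]
gripper_width: 15.8
gripper_force: 30.0
```

>>> servo_tool(steps=[[255, [0, 0, 0.5], [0, 0, 0]], [255, [0, 0, 0.5], [0, 0, 0]], [255, [0, 0, 0.4], [0, 0, 0]], [255, [0, 0, 0], [0, 0, 0]], [255, [0, 0, 0], [0, 0, 0]], [255, [0, 0, 0], [0, 0, 0]], [255, [0, 0, 0], [0, 0, 0]], [255, [0, 0, 0], [0, 0, 0]], [255, [0, 0, 0], [0, 0, 0]], [255, [0, 0, 0], [0, 0, 0]]])

```text
time_s: 13.75
ee_pos: [540.0, -295.0, 42.1]
ee_rot: [-180.0, 0.0, 178.2]
force: [-0.4, 0.2, -1.6]
gripper_width: 15.9
gripper_force: 30.0
```

>>> servo_tool(steps=[[255, [0, 0, 0.4], [0, 0, 0]], [255, [0, 0, 0], [0, 0, 0]], [190, [0, 0, 0], [0, 0, 0]], [150, [0, 0, 0], [0, 0, 0]], [130, [0, 0, 0], [0, 0, 0]], [120, [0, 0, 0], [0, 0, 0]], [120, [0, 0, 0], [0, 0, 0]], [120, [0, 0, -8], [0, 0, 0]], [120, [0, 0, -15], [0, 0, 0]], [120, [0, 0, -25], [0, 0, 0]]])

```text
time_s: 14.75
ee_pos: [539.2, -294.5, 89.3]
ee_rot: [179.9, -0.2, 178.1]
force: [0.5, 0.5, 0.6]
gripper_width: 48.3
gripper_force: 0.0
```

>>> servo_tool(steps=[[120, [0, 0, -25], [0, 0, 0]], [120, [0, 0, -25], [0, 0, 0]], [120, [0, 0, -25], [0, 0, 0]], [120, [-20, 0, -20], [0, 0, 0]], [120, [20, 0, 0], [0, 0, 0]], [120, [20, 0, 0], [0, 0, 0]], [120, [20, 0, 0], [0, 0, 0]], [120, [0, 0, 0], [0, 0, 0]], [120, [0, 0, 0], [0, 0, 0]], [120, [0, 0, 0], [0, 0, 0]]])

```text
time_s: 15.75
ee_pos: [501.0, -293.9, 185.1]
ee_rot: [-180.0, 0.1, 178.2]
force: [-0.2, -0.6, 0.6]
gripper_width: 48.2
gripper_force: 0.0
```

Run:
```python
from h import *
s=state(); print(s["ee_pos"],s["force"],s["gripper_width"])
p=cams.grab_frame("side"); save("s3.png",p["color"])
for cam in ["top","wrist"]:
 s=state(); p=cams.grab_frame(cam); save(cam+"4.png",p["color"]); C=cloud(p,s)
 for n in ["pencil_box_lid","board","small_box_lid"]:
  for o in outline_of(p,n)[:1]:
    Q=C[o["pixels"]]; Q=Q[~np.isnan(Q[:,0])]
    print(cam,n,o["confidence"],np.percentile(Q[:,2],[2,50,98]),cv2.minAreaRect(Q[:,:2].astype(np.float32)))
```

```text
[ 501.00726563 -293.92623319  185.07405789] [-0.16338059 -0.56703439  0.56870669] 48.161547104980706
top board 0.7 [ 6.12402763  9.47096334 12.74601868] ((541.7902221679688, -227.27589416503906), (176.13743591308594, 169.38931274414062), 89.50174713134766)
top small_box_lid 0.74 [35.70239075 38.99062785 61.42413731] ((562.3308715820312, -50.37604904174805), (57.46234893798828, 109.77398681640625), 81.99766540527344)
wrist pencil_box_lid 0.86 [12.82908311 14.57366053 36.42567223] ((532.64892578125, -231.275634765625), (169.8273468017578, 93.31136322021484), 85.47722625732422)
wrist board 0.57 [ 7.92559986  9.52704448 11.08012801] ((539.3878173828125, -232.0513153076172), (192.7554473876953, 164.1902618408203), 87.96684265136719)
wrist small_box_lid 0.71 [36.52476903 39.21307007 61.38724932] ((541.4232788085938, -125.02422332763672), (213.5464630126953, 104.69910430908203), 78.03519439697266)
```

View pics/wrist4.png

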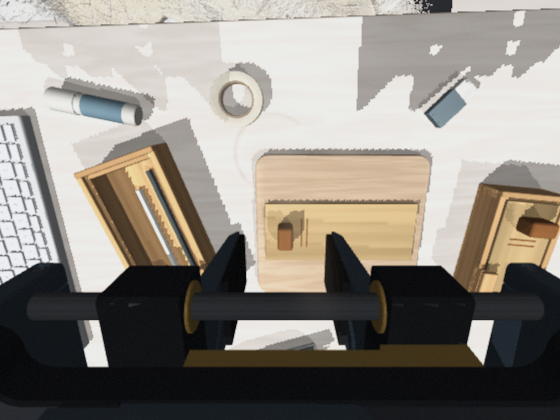

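The wrist view shows the lid flat and block-up in the middle of the board, corners about (265,203) to (418,263), with its top at 14.6 mm. The small box's lid is still in place and the gripper is clear, so I'm handing the job in.

```bash
python3 -c "
from workcell import ticket
print(ticket.job_done())"
```

```text
the job is handed in; nothing more can be done
None
```

The pencil box is open and its lid lies flat, grip block up, in the middle of the board; the small box's lid was left in place, and I handed the job in at about 16 s of the 42 s allowed, with no verdict reported back.

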